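# Open the touch-latch door of the serving cupboard

## Robot

A 6-joint arm with a two-finger parallel gripper is mounted at the origin on the work surface. World frame = base frame: x ahead of the robot, y to its left, z up, the work surface at z = 0. Lengths are in mm, angles in rad, forces in N, time in s.
With the tool pointing down it reaches from about 150 to 775 mm from the base axis. Payload 6.1 kg.
Tool frame: the origin (TCP) lies between the finger pads; the fingertips stand 14 mm ahead of it and the grasp point (between the pads) lies 5 mm behind it; z points along the fingers, y is the line along which they close (so a half turn about z gives the same grasp; the last joint's range is limited). The gripper opens to 85 mm and grips with 20 to 120 N. Pads are 22 mm wide; open, the fingers measure 114 mm over their backs; the gripper's body (76 mm by 85 mm) begins 54 mm behind the grasp point. The pads swing forward as they close: fully open they stand 13 mm farther back than shut.
Start: joints at [1.251, 0.126, -0.04, 1.405, 0, 1.571], TCP at [165.041, 498.367, 245.295] pointing down, gripper open.
Joint ranges: [-2.72, 2.72], [-0.95, 1.95], [-1.27, 1.35], [-1.78, 2.02], [-1.46, 1.47], [-3.14, 3.14]. Speed limits (rad/s): [2.39, 2.39, 3.01, 3.14, 3.14, 3.14].

## Interface

Orientations are given as a unit quaternion [x, y, z, w].
In Python, from station import ctrl gives the robot as it stands.
- The arm moves only by the tool jog_arm, never from a script. Its argument "series" is a list of rows, each a list of 3 entries, a list of its own where there are three numbers: the shift along the world's x, y, z in units of 0.02 m (1.0 is 0.02 m), then the turn, a rotation vector about the world's x, y, z in units of 6 degrees (1.0 is 6 degrees), then the closure, from -1 (fully open) to 1 (shut). In form: [[[x, y, z], [rx, ry, rz], fingers], ...]. A call has 1 to 8 rows; each row shifts and turns the commanded pose from where the row before left it; what a row does not reach is not made up. A row lasts 1/10 s, in which the tool goes at most 50 mm and 8.59 degrees, less where a joint would pass 70% of its speed; a pose out of reach is approached as far as the arm can. A call with a number of a shift or a turn outside -1 to 1 is refused whole. A call with a gripper value outside its range is refused whole. The fingers move at their own pace and stop on an object; "force" is the grip in N (left out, the last holds). Time passes only in rows, so rows that do not move let the fingers close. It gives the time, the measured TCP pose, the force, the opening and the grip force at its end, in the units of the state.
- ctrl.state(): the state, without advancing time (a new reading comes with each control period).
- ctrl.camera(name): name is "side" or "top" or "wrist"; returns a dict with "color" (480x640x3 uint8, red, green, blue), "range_z" (480x640 float32, mm along the optical axis (not along the pixel's ray), 0 where there is no reading), "fovy" (degrees; the focal length in pixels is half the picture's height over the tangent of half this angle, whatever the lens; pixels are square), "cx", "cy" (the principal point, pixels), "world_from_camera" (4x4, takes a point from camera to world coordinates). Camera axes: x right, y up, looking along -z (the intrinsics and any distortion apply to the point x, -y, -z); pixel columns grow to the right and rows downward; lengths in mm; the calibration is good to about 2 mm. A picture is of the moment at which its call begins.
- ctrl.close_job(): hands the job in; it is judged then, once.
The state is a dict: "clock": time; "joint_positions": joint angles; "qvel": joint speeds; "joint_efforts": joint torques, N m; "tcp_pos": TCP position; "orientation": TCP orientation; "force": force on the tool from outside, world axes, zero at the start; "ft_torque": the same for the moment, N m; "grip_width": finger opening in mm; "gripper_force": force on a finger pad.
Only numpy, scipy, OpenCV 4.12 (cv2) and the standard library are available. Lean on these libraries where they do the work, as an engineer would, in place of code of your own. Each camera call takes 0.05 s, during which the arm holds its last target. There are 200 camera calls.

## Task

Get at the tea tins in the small serving cupboard on the table: its plain door has no handle, so press it in with a fingertip near the upper corner of its free edge (the one at the middle of the cupboard) until it stops, take the finger away so that the spring catch pushes it ajar, then reach behind the free edge and swing the door wide open, about square to the cupboard or further. Only push it, never take the door between the fingers or force it, and leave all the other things standing where they are.

Things in the scene. Friction and masses are not known exactly. Their poses are not given: they have to be found in the camera images.
- cupboard: Fixed brown wooden cupboard, 360 mm wide, 200 deep without its door, 220 high, at the robot's right, front turned across the table. Origin: centre of the underside; x points from front to back, y along the width, z up. Its -y half (nearer the robot) is an open bay; its +y half is shut by the door. The carcass's front edges lie at x = -100 mm, the shut door's outer face at -122 mm.
- door (a joint): Door angle, rad. Opens away from the cupboard, clockwise from above, about the upright hinge line. 0: shut, held by the catch. Negative: pressed in; the catch lets go at about -0.020, stop at -0.030. Let go, the spring sets it ajar at about 0.34, where it stays. From there it swings with slight friction (0.03 N m), stays where left and stops at 1.85. The catch then stays released.
- press_point (a point): Where to press: on the door's outer face in front of the catch, 27 mm from the free edge, 27 mm below the cupboard's top (193 mm above the table). Pressing here takes about 3.5 N to start and 4 N to the stop, 5 mm in. Moves with the door. Axes: x through the slab from outer to inner face (into the cupboard when shut), y along the door to the hinge, z up.
- door_edge (a point): Middle of the thickness at the top of the door's free edge, 218 mm above the table; shut, it lies at the middle of the cupboard's front. The door is a plain slab 177 mm wide, 16 mm thick, from 22 to 218 mm above the table, with a 6 mm gap behind it when shut; ajar, the free edge stands about 60 mm out. Moves with the door; axes as press_point.
- hinge_top (a point): Top of the hinge line, 218 mm above the table: the outer front corner of the door, at the cupboard's far (+y) end, 177 mm from the free edge. The line from here to press_point lies in the door's outer face.
- soy_cruet_a: A soy sauce cruet: squat dark flask, 54 mm across, 100 mm high, clear stopper; loose, to be left alone. Origin at the centre of its underside, z up.
- soy_cruet_b: The other soy sauce cruet, the same as soy_cruet_a; loose, to be left alone. Origin at the centre of its underside, z up.
- toothpick_holder: A dark six-sided wooden toothpick holder, 48 mm across, 68 mm high with its picks; loose, to be left alone. Origin at the centre of its underside, z up.
- pepper_jar: A green glass pepper jar with a black cap, 42 mm across, 85 mm high; loose, to be left alone. Origin at the centre of its underside, z up.
- tea_cup: A straight blue pottery tea cup, 72 mm across, 85 mm high; loose, to be left alone. Origin at the centre of its underside, z up.
- beer_bottle: A tall amber bottle, 68 mm across, 235 mm high, that stands on the table some 240 mm in front of the cupboard, just beyond the sweep of the door; loose, to be left alone. Origin at the centre of its underside, z up.
- round_tray: A round pale wooden tray lying flat, 260 mm across, 22 mm high; loose, to be left alone. Origin at the centre of its underside, z up.
- soup_bowl: A dark red soup bowl, 110 mm across, 60 mm high, standing on top of the cupboard towards its back, over the open half; loose, to be left alone. Origin at the centre of its underside, z up.

How it is judged:
By the outcome, as a careful person would: the job done as asked, in the order asked, and still so for the second after the job is handed in, with the robot touching nothing.
It also fails if it takes over 51 s, if anything falls off the work surface, if the arm or the gripper's body presses on something with over 40 N, if the wrist force passes 120 N, or if a joint passes its speed limit or range.

## Working session

There is one attempt and no reset: what is moved stays moved. The work goes in short steps, Python scripts to look and compute and a tool call to move; the robot and the scene stay as the last step left them, time stands still between calls to the robot, and variables do not carry over. Pictures are saved under pics/ and viewed, at most 10 in all, crops included, and the job is handed in when it is done.

Besides the shell and the picture viewer there is one more tool, called after "Emit:" as name(argument=value, ...) on one line, values as JSON. jog_arm: Moves the arm, as the interface text tells. Shifts and turns lie within -1 to 1; 1 stands for 0.02 m of shift or 6 degrees of turn. Its arguments: {"type":"object","properties":{"series":{"type":"array"},"force":{"type":"number"}},"required":["series"]}

```bash
mkdir -p pics; cat > h.py <<'E'
from station import ctrl
import cv2,numpy as np
def shot(n,f):
    c=ctrl.camera(n); cv2.imwrite('pics/'+f+'.png',c['color'][...,::-1]); np.savez('pics/'+f,**c); return c
def pts(c):
    h,w=c['range_z'].shape; f=h/2/np.tan(np.radians(c['fovy'])/2)
    u,v=np.meshgrid(np.arange(w),np.arange(h)); z=c['range_z']
    P=np.stack([(u-c['cx'])/f*z,-(v-c['cy'])/f*z,-z,np.ones_like(z)],-1)
    return (P@np.array(c['world_from_camera']).T)[...,:3]
E
python3 - <<'E'
from h import *
for n in('top','side'):
    c=shot(n,n+'0'); print(n,c['fovy'],c['cx'],c['cy'],[k for k in c]); print(np.round(c['world_from_camera'],3)); print((c['range_z']>0).mean())
print(ctrl.state())
E
```

```text
top 44.80301874187147 312.78012246162314 233.31164087552338 ['color', 'range_z', 'fovy', 'cx', 'cy', 'world_from_camera']
[[ 6.000000e-03  9.950000e-01 -1.010000e-01  3.123920e+02]
 [-1.000000e+00  7.000000e-03  2.000000e-03  2.695100e+01]
 [ 2.000000e-03  1.010000e-01  9.950000e-01  1.720356e+03]
 [ 0.000000e+00  0.000000e+00  0.000000e+00  1.000000e+00]]
0.9960319010416666
side 52.379180005785734 309.53439350016106 249.56660206313137 ['color', 'range_z', 'fovy', 'cx', 'cy', 'world_from_camera']
[[ 8.97000e-01  3.37000e-01 -2.86000e-01  1.68846e+02]
 [-4.42000e-01  6.60000e-01 -6.07000e-01 -5.96865e+02]
 [-1.60000e-02  6.71000e-01  7.41000e-01  9.20524e+02]
 [ 0.00000e+00  0.00000e+00  0.00000e+00  1.00000e+00]]
0.9961002604166667
{'clock': 0.1, 'joint_positions': array([ 1.25101444e+00,  1.26353027e-01, -4.05163854e-02,  1.40542743e+00,
       -3.12502578e-06,  1.57077942e+00]), 'qvel': array([ 9.94320734e-04, -3.47997862e-04,  3.01004964e-03,  3.15372161e-04,
        1.01424798e-03, -8.52685176e-05]), 'joint_efforts': array([-8.05545424e-04, -4.36905026e+01,  3.53605628e+01,  1.36337601e-02,
        4.12286090e-05,  9.22654550e-06]), 'tcp_pos': array([164.92597868, 498.04126951, 244.58455799]), 'orientation': array([ 1.59202155e-01,  9.87245720e-01, -7.40935459e-04, -1.17912581e-04]), 'force': array([ 0.53144272,  0.83781191, -0.62128492]), 'ft_torque': array([0.01731555, 0.02218826, 0.00985127]), 'gripper_force': 0.0, 'grip_width': 85.78389856212416}
```

View pics/top0.png

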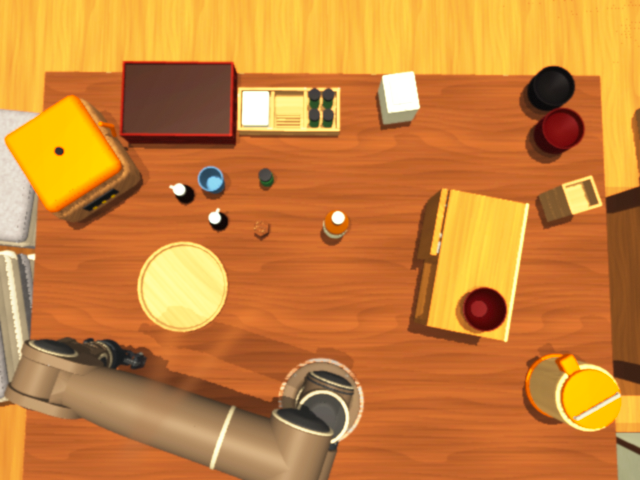

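View pics/side0.png

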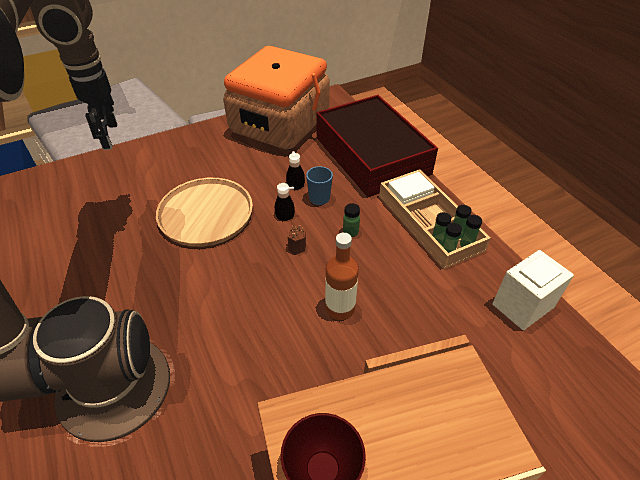

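The top view shows the cupboard's top with corners near (443,190), (528,203), (512,340) and (428,330). The door strip runs along (440,190)-(432,260), the bottle stands at (337,222), and the bowl is at (485,308). In the side view the door's top edge runs from (366,362) to (468,340), and the bottle is at (342,280).

```bash
python3 - <<'E'
from h import *
for n in('top0','side0'):
    c=dict(np.load(f'pics/{n}.npz')); P=pts(c)
    print(n,'table z',np.median(P[(abs(P[...,2])<30)][:,2]))
    m=(abs(P[...,2]-220)<9)&(P[...,1]<-100)&(P[...,0]>100)&(P[...,0]<600)
    k,l,s,_=cv2.connectedComponentsWithStats(m.astype(np.uint8))
    for i in range(1,k):
        if s[i,4]<60: continue
        q=P[l==i]; r=cv2.minAreaRect(q[:,:2].astype(np.float32)); print(i,s[i],np.median(q[:,2]),r); print(np.round(cv2.boxPoints(r)))
    # bottle
    m=(P[...,2]>60)&(P[...,2]<260)&(P[...,0]>150)&(P[...,0]<550)&(P[...,1]>-120)&(P[...,1]<80)
    k,l,s,_=cv2.connectedComponentsWithStats(m.astype(np.uint8))
    for i in range(1,k):
        if s[i,4]>60: q=P[l==i]; print('b',s[i],q.min(0),q.max(0))
E
```

```text
top0 table z 0.43724916003611725
1 [430 188  18  68 433] 218.0044679391201 ((497.9056091308594, -303.0221252441406), (19.72818374633789, 176.68531799316406), 79.14801025390625)
[[ 409. -296.]
 [ 583. -329.]
 [ 587. -310.]
 [ 413. -277.]]
2 [ 426  190  102  152 9581] 220.30650907147538 ((387.95123291015625, -400.99560546875), (208.88162231445312, 360.5530090332031), 79.36676025390625)
[[ 191. -470.]
 [ 546. -537.]
 [ 584. -332.]
 [ 230. -265.]]
3 [470 298  19  23 253] 225.21361736139852 ((275.1016540527344, -400.0160827636719), (51.44583511352539, 50.106327056884766), 21.435136795043945)
[[ 242. -386.]
 [ 260. -433.]
 [ 308. -414.]
 [ 290. -367.]]
14 [568 369  43  10 303] 221.21334654386737 ((112.34811401367188, -677.2057495117188), (23.21040916442871, 103.61138153076172), 0.26166093349456787)
[[ 101. -625.]
 [ 101. -729.]
 [ 124. -729.]
 [ 124. -625.]]
b [323 210  26  28 548] [469.84169326 -71.59493845  62.18849293] [536.80821444  -4.60479514 246.8972069 ]
side0 table z 0.9774065365791103
1 [  257   335   289   145 23715] 220.51993931183415 ((390.41522216796875, -387.89935302734375), (229.3710479736328, 360.2803649902344), 79.30632781982422)
[[ 192. -467.]
 [ 546. -534.]
 [ 589. -309.]
 [ 235. -242.]]
4 [303 449  38  31 853] 225.88298466587128 ((275.58038330078125, -391.85467529296875), (39.4250373840332, 50.51969528198242), 64.17195129394531)
[[ 244. -399.]
 [ 290. -421.]
 [ 307. -385.]
 [ 261. -363.]]
b [ 325  233   33   73 1750] [470.10588955 -74.17343328  60.09991314] [535.79500356  -8.18063985 238.97922365]
```

Emit:
jog_arm(series=[[[0.81,-0.93,0.19],[0,0,-0.86],1],[[0.81,-0.93,0.19],[0,0,-0.86],1],[[0.81,-0.93,0.19],[0,0,-0.86],1],[[0.81,-0.93,0.19],[0,0,-0.86],1],[[0.81,-0.93,0.19],[0,0,-0.86],1],[[0.81,-0.93,0.19],[0,0,-0.86],1],[[0.81,-0.93,0.19],[0,0,-0.86],1],[[0.81,-0.93,0.19],[0,0,-0.86],1]], force=20)

```text
clock: 0.9
tcp_pos: [295.1, 348.6, 275.5]
orientation: [0.499, 0.867, -0.0, -0.0]
force: [0.3, -0.5, 0.7]
grip_width: -0.1
gripper_force: 0.0
```

Emit:
jog_arm(series=[[[0.81,-0.93,0.19],[0,0,-0.86],1],[[0.81,-0.93,0.19],[0,0,-0.86],1],[[0.81,-0.93,0.19],[0,0,-0.86],1],[[0.81,-0.93,0.19],[0,0,-0.86],1],[[0.81,-0.93,0.19],[0,0,-0.86],1],[[0.81,-0.93,0.19],[0,0,-0.86],1],[[0.81,-0.93,0.19],[0,0,-0.86],1],[[0.81,-0.93,0.19],[0,0,-0.86],1]])

```text
clock: 1.7
tcp_pos: [424.7, 199.8, 305.9]
orientation: [0.772, 0.635, -0.0, -0.0]
force: [0.4, -0.1, 0.0]
grip_width: -0.3
gripper_force: 0.0
```

Emit:
jog_arm(series=[[[0.05,-0.95,0],[0,0,0],1],[[0.05,-0.95,0],[0,0,0],1],[[0.05,-0.95,0],[0,0,0],1],[[0.05,-0.95,0],[0,0,0],1],[[0.05,-0.95,0],[0,0,0],1],[[0.05,-0.95,0],[0,0,0],1],[[0.05,-0.95,0],[0,0,0],1],[[0.05,-0.95,0],[0,0,0],1]])

```text
clock: 2.5
tcp_pos: [432.0, 48.0, 305.8]
orientation: [0.771, 0.637, -0.0, -0.0]
force: [0.2, -0.4, 0.2]
grip_width: -0.3
gripper_force: 0.0
```

Emit:
jog_arm(series=[[[0.05,-0.95,0],[0,0,0],1],[[0.05,-0.95,0],[0,0,0],1],[[0.05,-0.95,0],[0,0,0],1],[[0.05,-0.95,0],[0,0,0],1],[[0.05,-0.95,0],[0,0,0],1],[[0.05,-0.95,0],[0,0,0],1],[[0.05,-0.95,0],[0,0,0],1],[[0.05,-0.95,0],[0,0,0],1]])

```text
clock: 3.3
tcp_pos: [440.0, -104.0, 305.7]
orientation: [0.771, 0.637, -0.0, -0.0]
force: [0.8, 0.3, 0.3]
grip_width: -0.3
gripper_force: 0.0
```

Emit:
jog_arm(series=[[[0.1,-0.95,0],[0,0,0],1],[[0.1,-0.95,0],[0,0,0],1],[[0.1,-0.95,0],[-0.98,0.19,0],1],[[0.1,-0.95,0],[-0.98,0.19,0],1],[[0,-0.95,0],[-0.98,0.19,0],1],[[0,-0.9,0],[-0.98,0.19,0],1],[[0,0,0],[-0.98,0.19,0],1],[[0,0,0],[0,0,0],1]])

```text
clock: 4.1
tcp_pos: [448.1, -215.0, 304.2]
orientation: [0.744, 0.617, -0.201, 0.163]
force: [-1.6, -0.2, -0.6]
grip_width: 0.2
gripper_force: 0.0
```

```bash
python3 - <<'E'
from h import *
s=ctrl.state(); print(s['tcp_pos'],s['orientation'],s['force'])
from scipy.spatial.transform import Rotation as R
print(R.from_quat(s['orientation']).as_matrix().round(3))
c=shot('wrist','w1'); P=pts(c)
m=(abs(P[...,2]-218)<1.3)&(P[...,1]<-250)
for c in (c,shot('top','t1')):
  P=pts(c); m=(abs(P[...,2]-218.7)<8)&(P[...,1]<-230)&(P[...,0]>180)&(P[...,0]<610)
  k,l,s,_=cv2.connectedComponentsWithStats(m.astype(np.uint8))
  for i in range(1,k):
    if s[i,4]>150:
        q=P[l==i]; print(s[i],np.median(q[:,2]));print(np.round(cv2.boxPoints(cv2.minAreaRect(q[:,:2].astype(np.float32)))))
E
```

```text
[ 448.08268366 -214.95131667  304.22391082] [ 0.74372234  0.61651278 -0.20050039  0.16306032] [-1.62259342 -0.21265067 -0.63506226]
[[ 0.159  0.982 -0.097]
 [ 0.852 -0.187 -0.49 ]
 [-0.499 -0.005 -0.866]]
[   49   261   495   122 35023] 219.42529162663487
[[ 197. -430.]
 [ 551. -499.]
 [ 588. -309.]
 [ 234. -240.]]
[429 188  19  68 439] 217.6861231932612
[[ 409. -295.]
 [ 584. -328.]
 [ 587. -310.]
 [ 413. -277.]]
[ 426  190  102  152 9338] 220.2354200610015
[[ 192. -470.]
 [ 546. -537.]
 [ 584. -331.]
 [ 230. -265.]]
[469 300  21  18 167] 224.15112543415194
[[ 245. -388.]
 [ 264. -430.]
 [ 305. -411.]
 [ 286. -369.]]
```

View pics/w1.png

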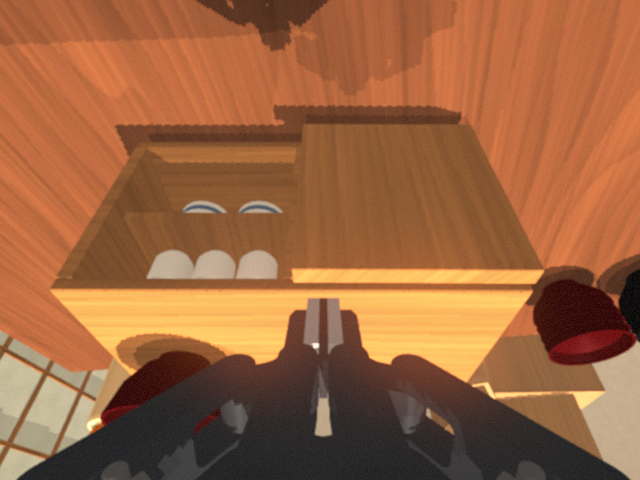

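The wrist view shows the free edge at column 293 and the hinge side at column 542. The fingertip is at column 323, lined up for the press. Next I descend.

Emit:
jog_arm(series=[[[0.03,0,-0.87],[0,0,0],1],[[0.03,0,-0.87],[0,0,0],1],[[0.03,0,-0.87],[0,0,0],1],[[0.03,0,-0.87],[0,0,0],1],[[0.03,0,-0.87],[0,0,0],1],[[0,0,-0.85],[0,0,0],1],[[-0.15,-0.8,0],[0,0,0],1],[[-0.15,-0.8,0],[0,0,0],1]])

```text
clock: 5.0
tcp_pos: [445.1, -248.8, 201.9]
orientation: [0.745, 0.616, -0.199, 0.164]
force: [1.0, -0.1, -0.2]
grip_width: -0.1
gripper_force: 0.0
```

Emit:
jog_arm(series=[[[-0.06,-0.29,0],[0,0,0],1],[[0,0,0],[0,0,0],1]])

```text
clock: 5.2
tcp_pos: [443.8, -254.9, 202.6]
orientation: [0.746, 0.614, -0.199, 0.164]
force: [-0.3, -0.1, 0.8]
grip_width: 0.1
gripper_force: 0.0
```

Emit:
jog_arm(series=[[[-0.04,-0.2,0],[0,0,0],1],[[-0.04,-0.2,-0.1],[0,0,0],1],[[0,0,0],[0,0,0],1]])

```text
clock: 5.5
tcp_pos: [442.4, -262.1, 199.8]
orientation: [0.745, 0.615, -0.199, 0.164]
force: [0.1, -1.3, -0.3]
grip_width: 0.2
gripper_force: 0.0
```

Emit:
jog_arm(series=[[[-0.02,-0.1,0],[0,0,0],1],[[0,0,0],[0,0,0],1]])

```text
clock: 5.7
tcp_pos: [442.1, -264.0, 200.0]
orientation: [0.745, 0.615, -0.199, 0.164]
force: [-0.5, 0.5, 0.3]
grip_width: -0.0
gripper_force: 0.0
```

Emit:
jog_arm(series=[[[-0.02,-0.1,0],[0,0,0],1],[[0,0,0],[0,0,0],1]])

```text
clock: 5.9
tcp_pos: [441.7, -266.1, 200.1]
orientation: [0.745, 0.615, -0.199, 0.164]
force: [0.2, 0.1, -0.2]
grip_width: -0.4
gripper_force: 0.0
```

Emit:
jog_arm(series=[[[-0.02,-0.1,0],[0,0,0],1],[[0,0,0],[0,0,0],1]])

```text
clock: 6.1
tcp_pos: [441.3, -267.9, 200.1]
orientation: [0.745, 0.615, -0.199, 0.164]
force: [0.6, 2.1, 0.9]
grip_width: 0.2
gripper_force: 0.9
```

Emit:
jog_arm(series=[[[-0.02,-0.1,0],[0,0,0],1],[[0,0,0],[0,0,0],1]])

```text
clock: 6.3
tcp_pos: [440.9, -270.0, 200.1]
orientation: [0.745, 0.615, -0.199, 0.164]
force: [1.4, 2.1, -0.2]
grip_width: 0.1
gripper_force: 1.1
```

Emit:
jog_arm(series=[[[-0.02,-0.1,0],[0,0,0],1],[[0,0,0],[0,0,0],1]])

```text
clock: 6.5
tcp_pos: [440.5, -272.0, 200.1]
orientation: [0.745, 0.615, -0.199, 0.164]
force: [0.3, 2.8, 0.2]
grip_width: -0.1
gripper_force: 1.7
```

Emit:
jog_arm(series=[[[-0.01,-0.06,0],[0,0,0],1],[[0,0,0],[0,0,0],1]])

```text
clock: 6.7
tcp_pos: [440.4, -272.6, 200.0]
orientation: [0.745, 0.616, -0.199, 0.164]
force: [1.1, 8.2, 1.5]
grip_width: 0.1
gripper_force: 3.7
```

Emit:
jog_arm(series=[[[-0.01,-0.05,0],[0,0,0],1],[[0,0,0],[0,0,0],1]])

```text
clock: 6.9
tcp_pos: [440.4, -272.8, 200.0]
orientation: [0.745, 0.616, -0.198, 0.163]
force: [1.5, 11.9, 3.8]
grip_width: -0.5
gripper_force: 6.1
```

Door is against its stop. Now I withdraw.

Emit:
jog_arm(series=[[[0.17,0.9,0],[0,0,0],1],[[0.17,0.9,0],[0,0,0],1],[[0.17,0.9,0],[0,0,0],1],[[0.17,0.9,0.1],[0,0,0],1],[[0.17,0.9,0.3],[0,0,0],1],[[0,0,0.9],[0.98,-0.19,0],1],[[0,0,0.9],[0.98,-0.19,0],1],[[0,0,0.9],[0.98,-0.19,0],1]])

```text
clock: 7.7
tcp_pos: [457.3, -184.2, 263.2]
orientation: [0.767, 0.634, -0.079, 0.066]
force: [-0.2, -0.4, -1.0]
grip_width: 0.2
gripper_force: 0.0
```

Emit:
jog_arm(series=[[[0,0,0.9],[0.98,-0.19,0],1],[[0,0,0.9],[0.98,-0.19,0],1],[[0,0,0],[0,0,0],1]])

```text
clock: 8.0
tcp_pos: [457.3, -187.0, 300.4]
orientation: [0.772, 0.635, 0.001, 0.002]
force: [-0.2, -1.5, -0.2]
grip_width: -0.3
gripper_force: 0.0
```

```bash
python3 - <<'E'
from h import *
s=ctrl.state(); print(s['tcp_pos'],s['orientation'],s['force'])
for n in('wrist','top'):
  P=pts(shot(n,n+'2')); m=(abs(P[...,2]-218)<10)&(P[...,1]<-180)&(P[...,0]>180)&(P[...,0]<610)
  k,l,s,_=cv2.connectedComponentsWithStats(m.astype(np.uint8))
  for i in range(1,k):
    if s[i,4]>150:
        q=P[l==i]; print(s[i],np.median(q[:,2]));print(np.round(cv2.boxPoints(cv2.minAreaRect(q[:,:2].astype(np.float32)))))
E
```

```text
[ 457.27580401 -186.96131345  300.44294565] [7.72276482e-01 6.35283636e-01 6.58819268e-04 1.81732032e-03] [-0.21779399 -1.53265149 -0.19627738]
[ 359  330  178   91 3559] 216.84218592266782
[[ 459. -264.]
 [ 582. -337.]
 [ 595. -315.]
 [ 472. -242.]]
[426 409  28  26 212] 218.62037329554803
[[ 507. -318.]
 [ 523. -335.]
 [ 528. -331.]
 [ 511. -314.]]
[  32  411   96   49 2363] 218.95292338518158
[[ 215. -271.]
 [ 225. -300.]
 [ 293. -278.]
 [ 284. -249.]]
[192 411  28  24 205] 218.0787478715631
[[ 338. -292.]
 [ 340. -298.]
 [ 361. -290.]
 [ 359. -285.]]
[315 410  16  27 360] 218.91681267787868
[[ 426. -318.]
 [ 436. -320.]
 [ 439. -304.]
 [ 428. -302.]]
[ 426  194  102  148 7874] 220.23202383308126
[[ 191. -470.]
 [ 547. -538.]
 [ 586. -333.]
 [ 230. -265.]]
[469 298  20  21 226] 225.0543354863305
[[ 247. -417.]
 [ 295. -425.]
 [ 302. -378.]
 [ 254. -370.]]
```

View pics/top2.png

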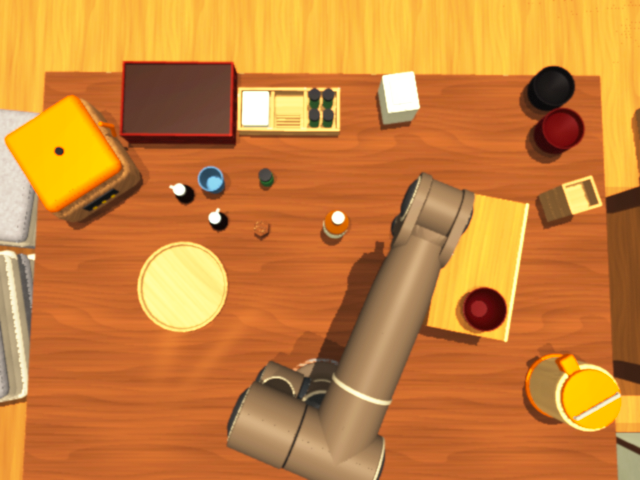

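The top view shows nothing disturbed, with the bottle still at (337,222). The arm hides the door there, but the wrist depth puts it about 20° ajar. Next I go behind the free edge.

Emit:
jog_arm(series=[[[-0.2,-0.81,0],[0,0,0],1],[[-0.2,-0.81,0],[0,0,0],1],[[-0.2,-0.81,0],[0,0,0],1],[[-0.2,-0.81,0],[0,0,0],1],[[-0.18,-0.81,0],[0,0,0],1],[[0,0,-0.9],[0,0,0],1],[[0,0,-0.9],[0,0,0],1],[[0,0,0],[0,0,0],1]])

```text
clock: 8.9
tcp_pos: [436.3, -264.0, 258.5]
orientation: [0.771, 0.637, -0.002, -0.002]
force: [-0.5, -0.4, 0.6]
grip_width: -0.1
gripper_force: 0.0
```

```bash
python3 - <<'E'
from h import *
s=ctrl.state(); print(s['tcp_pos'],s['joint_positions'].round(2))
shot('wrist','w3'); shot('side','s3')
E
```

```text
[ 436.27033637 -263.98080335  258.50864509] [-0.54  0.1  -0.04  1.44 -0.    1.22]
```

View pics/w3.png

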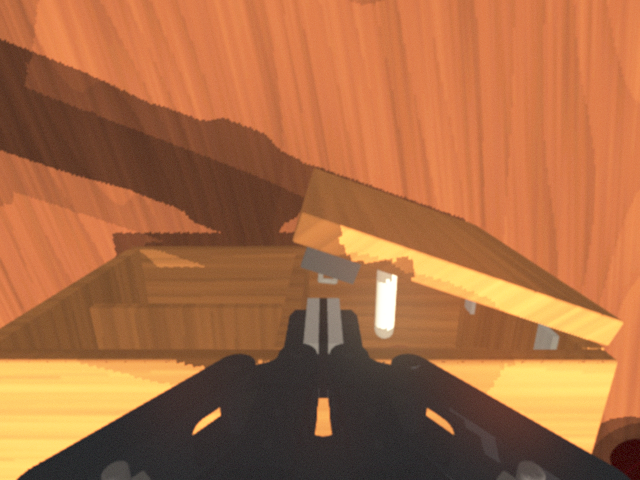

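View pics/s3.png

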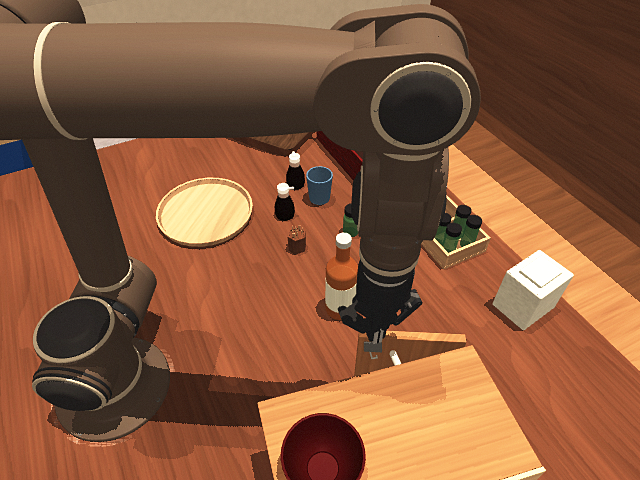

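The wrist view shows the door ajar, with its free edge at about (297,240). The closed fingers at (323,320) are in the gap behind it. A white catch plunger sits at (385,305) and a metal plate on the door at (330,265), so I'll measure both before going lower.

```bash
python3 - <<'E'
from h import *
for f,pp in (('w3',[(385,280),(385,305),(385,325),(312,262),(345,270),(330,262),(300,236),(297,215),(610,335)]),('s3',[(393,353),(396,360),(372,347)])):
    P=pts(dict(np.load(f'pics/{f}.npz')))
    for u,v in pp:
        p=P[v,u]; r=p[:2]-[412,-277]; U=np.array([.9826,-.1857]);N=np.array([.1857,.9826])
        print(f,u,v,p.round(),'u,n',(r@U).round(),(r@N).round())
E
```

```text
w3 385 280 [ 470. -277.  189.] u,n 57.0 11.0
w3 385 305 [ 468. -292.  190.] u,n 57.0 -5.0
w3 385 325 [ 466. -307.  188.] u,n 59.0 -19.0
w3 312 262 [ 432. -252.  205.] u,n 15.0 28.0
w3 345 270 [ 448. -260.  204.] u,n 32.0 23.0
w3 330 262 [ 441. -254.  204.] u,n 24.0 28.0
w3 300 236 [ 430. -233.  218.] u,n 10.0 46.0
w3 297 215 [ 404. -270.   -1.] u,n -9.0 5.0
w3 610 335 [ 579. -317.  217.] u,n 171.0 -8.0
s3 393 353 [ 472. -274.  190.] u,n 58.0 14.0
s3 396 360 [ 469. -288.  191.] u,n 58.0 0.0
s3 372 347 [ 441. -255.  205.] u,n 24.0 27.0
```

Emit:
jog_arm(series=[[[-0.35,-0.55,0],[0,0,0],1],[[0,0,0],[0,0,0],1],[[0,0,-0.8],[0,0,0],1],[[0,0,-0.9],[0,0,0],1],[[0,0,-0.9],[0,0,0],1],[[0,0,0],[0,0,0],1]])

```text
clock: 9.6
tcp_pos: [429.8, -276.2, 208.8]
orientation: [0.771, 0.637, -0.0, -0.001]
force: [0.1, -0.0, -0.3]
grip_width: -0.1
gripper_force: 0.0
```

```bash
python3 - <<'E'
import numpy as np
U=np.array([.9826,-.1857]);N=np.array([.1857,.9826]);H=np.array([587,-310])
for a in np.arange(.35,1.95,.1):
    d=-U*np.cos(a)+N*np.sin(a); m=-(N*np.cos(a)+U*np.sin(a))
    # support of 22x29 finger box (y along U) toward door
    s=11*abs(m@N)+14.5*abs(m@U)
    print(round(a,2),(H+145*d+(16+s)*m).round(1))
E
```

```text
0.35 [ 446.4 -262.8]
0.45 [ 451.3 -249.7]
0.55 [ 457.5 -237. ]
0.65 [ 465.  -224.8]
0.75 [ 473.8 -213.3]
0.85 [ 483.8 -202.6]
0.95 [ 495.  -192.8]
1.05 [ 507.3 -184.2]
1.15 [ 520.6 -176.8]
1.25 [ 534.7 -170.7]
1.35 [ 549.5 -166.2]
1.45 [ 564.9 -163.2]
1.55 [ 580.7 -161.9]
1.65 [ 594.9 -161.9]
1.75 [ 608.8 -163.1]
1.85 [ 622.7 -165.6]
```

Emit:
jog_arm(series=[[[0.2,0.65,0],[0,0,0],1],[[0.5,0.35,0],[0,0,0],1],[[0.35,0.3,0],[0,0,0],1],[[0.32,0.65,0],[0,0,0],1],[[0,0,0],[0,0,0],1]])

```text
clock: 10.1
tcp_pos: [459.0, -235.7, 210.4]
orientation: [0.77, 0.638, 0.0, 0.0]
force: [0.9, 0.5, 0.4]
grip_width: -0.1
gripper_force: 0.0
```

Emit:
jog_arm(series=[[[0.38,0.6,0],[0,0,0],1],[[0.45,0.6,0],[0,0,0],1],[[0.5,0.52,0],[0,0,0],1],[[0.56,0.5,0],[0,0,0],1],[[0.6,0.42,0],[0,0,0],1],[[0.66,0.37,0],[0,0,0],1]])

```text
clock: 10.7
tcp_pos: [521.9, -176.1, 210.1]
orientation: [0.771, 0.637, -0.0, -0.0]
force: [-0.5, -1.0, 0.6]
grip_width: -0.2
gripper_force: 0.2
```

Emit:
jog_arm(series=[[[0.7,0.3,0],[0,0,0],1],[[0.72,0.22,0],[0,0,0],1],[[0.65,0.15,0],[0,0,0],1],[[0.6,0.07,0],[0,0,0],1],[[0.5,0,0],[0,0,0],1],[[0.5,0,0],[0,0,0],1],[[0,0,0],[0,0,0],1]])

```text
clock: 11.4
tcp_pos: [595.4, -162.4, 209.6]
orientation: [0.771, 0.637, 0.0, -0.0]
force: [0.3, 0.5, 0.0]
grip_width: 0.3
gripper_force: 0.0
```

```bash
python3 - <<'E'
from h import *
s=ctrl.state(); print(s['tcp_pos'],s['force'])
c=shot('side','s4')
P=pts(shot('wrist','w4')); m=(abs(P[...,2]-218)<8)&(P[...,1]>-300)&(P[...,0]>400)&(P[...,0]<700)
k,l,t,_=cv2.connectedComponentsWithStats(m.astype(np.uint8))
for i in range(1,k):
    if t[i,4]>150:
        q=P[l==i]; print(t[i]);print(np.round(cv2.boxPoints(cv2.minAreaRect(q[:,:2].astype(np.float32)))))
E
```

```text
[ 595.35312309 -162.40628707  209.62688189] [0.34070931 0.4835535  0.04747831]
[  0  25   8  50 228]
[[511. -49.]
 [514. -51.]
 [521. -38.]
 [518. -37.]]
[ 368  263   60  102 4292]
[[ 610. -174.]
 [ 626. -178.]
 [ 637. -140.]
 [ 621. -135.]]
[ 284  310   78   35 1605]
[[ 582. -154.]
 [ 609. -159.]
 [ 610. -153.]
 [ 583. -148.]]
```

View pics/s4.png

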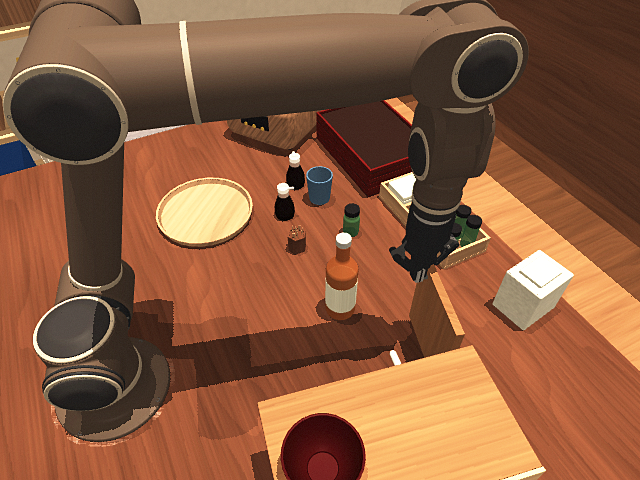

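The side view shows the door open past square, measured at about 1.66 rad. The bottle at (342,285) and the bowl haven't moved. I back away and lift.

Emit:
jog_arm(series=[[[-0.5,0,0],[0,0,0],1],[[-0.9,0,0],[0,0,0],1],[[-0.6,0,0.4],[0,0,0],1],[[0,0,0.9],[0,0,0],1],[[0,0,0.9],[0,0,0],1],[[0,0,0.9],[0,0,0],1],[[0,0,0.9],[0,0,0],1],[[0,0,0.9],[0,0,0],1]])

```text
clock: 12.3
tcp_pos: [553.2, -162.3, 310.1]
orientation: [0.771, 0.637, 0.0, 0.001]
force: [0.2, 0.4, -0.2]
grip_width: 0.1
gripper_force: 0.0
```

Emit:
jog_arm(series=[[[-0.9,0.3,0.3],[0,0,0],1],[[-0.9,0.3,0.3],[0,0,0],1],[[-0.9,0.3,0],[0,0,0],1],[[-0.9,0.3,0],[0,0,0],1],[[-0.9,0.3,0],[0,0,0],1],[[-0.9,0.3,0],[0,0,0],1],[[-0.5,0.2,0],[0,0,0],1],[[0,0,0],[0,0,0],1]])

```text
clock: 13.1
tcp_pos: [434.9, -121.9, 321.3]
orientation: [0.771, 0.637, 0.001, 0.001]
force: [-0.0, -0.2, -0.1]
grip_width: 0.3
gripper_force: 0.0
```

```bash
python3 - <<'E'
from h import *
s=ctrl.state(); print(s['tcp_pos'],s['force'])
P=pts(shot('top','t5')); m=(abs(P[...,2]-218)<8)&(P[...,1]>-320)&(P[...,0]>400)&(P[...,0]<700)
k,l,t,_=cv2.connectedComponentsWithStats(m.astype(np.uint8))
for i in range(1,k):
    if t[i,4]>100:
        q=P[l==i]; print(t[i]);print(np.round(cv2.boxPoints(cv2.minAreaRect(q[:,:2].astype(np.float32)))))
E
```

```text
[ 434.90471815 -121.9237043   321.33777743] [-0.00729483 -0.16064258 -0.12995615]
[375 169  67  25 435]
[[ 570. -306.]
 [ 588. -311.]
 [ 638. -142.]
 [ 621. -136.]]
[437 219  10  41 207]
[[ 398. -319.]
 [ 502. -332.]
 [ 505. -312.]
 [ 400. -298.]]
```

View pics/t5.png

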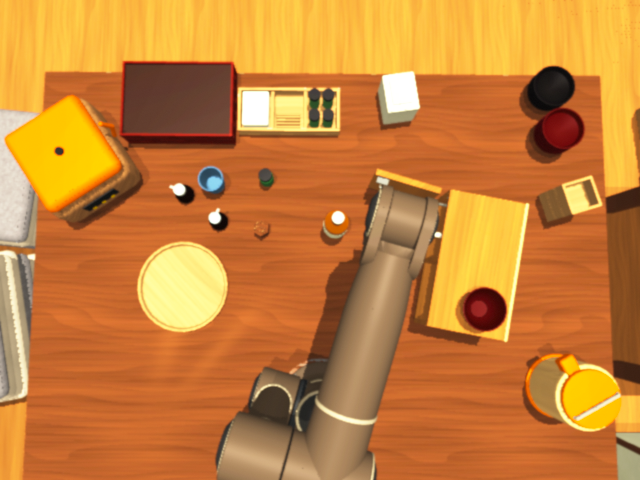

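The top view shows the door from (440,190) to (376,172), open past square at about 1.67 rad. Everything else is where it was and the arm is clear.

```bash
python3 -c "
from station import ctrl
print(ctrl.close_job())"
```

```text
the job is handed in; nothing more can be done
None
```

I pressed the door to its stop, let it spring ajar, and swung it open to about 1.67 rad (just past square) from behind its free edge; the other things showed no movement in the camera views, and I handed the job in at about 13 s.

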